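# Strip a coffee grinder: find which way the burr nut unscrews, hold it off

## Task

The grinder's hopper is off; strip it for cleaning: lift the upper burr carrier out by its bail and stand it flat in the steel parts tray, then unscrew the round nut from the cone burr. Nobody remembers whether its thread is right- or left-handed, so find out by trying, without wrenching it. Lift it straight off the spindle once it is free and finish still holding it, level and a hand's breadth or more above the tray, so that it cannot fall into the grinder; leave everything else where it stands.

Things in the scene. Friction and masses are not known exactly. Their poses are not given: they have to be found in the camera images.
- grinder: coffee grinder, brushed metal and black, fixed on the worktop, 205 x 156 x 201 mm. Origin on the worktop straight below the spindle axis, z up, x toward its back; it reaches from x = -85 to +120 mm. Behind the round grinding chamber a black control hump (x = 63 to 113, y = -52 to 52 mm) rises to z = 201 mm
- chamber (a point): centre of the rim of the round grinding chamber, 176 mm above the worktop, on the spindle axis. A black collar, inner radius 53 mm and outer 59 mm, surrounds the chamber; its floor is 28 mm below the rim. In it stands a steel cone burr, radius 29 mm at the floor, 21 mm at its flat top
- spindle (a point): centre of the flat top of the cone burr, 168 mm above the worktop, where the nut is seated; fixed to the grinder. The threaded spindle end, radius 13 mm, stands 22 mm up from here inside the nut; it does not turn with the nut
- nut: round knurled steel thumb nut, 40 mm in diameter, 30 mm tall, 70 g, screwed down on the cone burr; origin at the centre of its underside, z up. It comes loose either counter-clockwise seen from above (right-handed thread) or clockwise (left-handed): this differs from start to start and cannot be seen. The other way it meets a hard stop within 0.1 rad, and fingers then slip round it
- nut_top (a point): centre of the nut's closed top, 30 mm above its underside, with a dark coin slot along the nut's x axis. Turned the right way the nut turns easily and climbs about 3 mm per radian; it comes free after about 1.9 to 2.3 rad of loosening. Let go half unscrewed it stays where it is
- carrier: upper burr carrier, a black ring with a toothed steel burr inside: outer diameter 98 mm, inner radius 33 mm, 30 mm tall, 0.24 kg, standing loose on the chamber floor round the nut, with 3 to 4 mm play to the collar. Origin at the centre of its underside, z up. A bail arches over it along its y axis, legs at y = -44 and +44 mm
- bail (a point): middle of the bail's grip, a level metal bar 10 mm thick and 50 mm long along the carrier's y axis, 82 mm above the carrier's underside and on its axis, 32 mm above the top of the seated nut
- tray: shallow steel parts tray, fixed on the worktop: 170 mm along its x, 230 mm along its y, walls 4 mm thick and 18 mm high, floor 4 mm above the worktop. Origin at the centre of its underside, z up. The brush lies along y in its +x part, so the free room is x = -81 to +35 mm, y = -111 to +111 mm
- brush: cleaning brush 160 mm long lying in the tray along the tray's y, about 55 mm to the +x side of its middle; bystander
- hopper: the grinder's clear bean hopper standing on its black lid, neck up, 132 mm across, 118 mm tall; bystander
- cup_b: white cup near the worktop's front edge at the left, 63 mm tall; bystander
- cup_c: white cup standing farther back, 63 mm tall; bystander
- sugar_bowl: white lidded sugar bowl, 112 mm tall, standing farther back; bystander
Mind the look-alikes: they are no part of the job. Of the things shaped like the nut, the steel one is meant.

How it is judged:
By the outcome, as a careful person would: the job done as asked, in the order asked, and still so for the second after the job is handed in, while the arm keeps its last pose, push and grip.
It also fails if it takes over 72 s, if anything falls off the work surface, if the arm or the gripper's body presses on something with over 40 N, if the wrist force passes 120 N, or if a joint passes its speed limit or range.

## Robot

A 6-joint arm with a two-finger parallel gripper is mounted at the origin on a cart in front of the work surface, level with it; the furniture and walls round the work are solid. World frame = base frame: x ahead of the robot, y to its left, z up, the work surface at z = 0. Lengths are in m, angles in rad, forces in N, time in s.
With the tool pointing down it reaches from about 0.35 to 0.85 m from the base axis. Payload 8.1 kg.
Tool frame: the origin (TCP) lies at the very end of the fingers, on their centre line; the grasp point (between the pads) lies 19 mm behind it; z points along the fingers, y is the line along which they close (so a half turn about z gives the same grasp; the last joint's range is limited). The gripper opens to 93 mm and grips with 3 to 60 N. Pads are 15 mm wide; open, the fingers measure 128 mm over their backs; the gripper's body (75 mm by 188 mm) begins 65 mm behind the grasp point.
Start: joints at [1.208, 0.13, 1.488, -0, 1.523, -0.085], TCP at [0.165, 0.577, 0.219] pointing down, gripper open.
Joint ranges: [-2.96, 2.96], [-0.89, 2.26], [0.02, 2.5], [-1.34, 4.48], [0, 2.73], [-2.66, 2.66]. Speed limits (rad/s): [2.39, 2.39, 2.79, 3.14, 3.14, 3.14].

## Interface

Orientations are given as a rotation vector (axis times angle).
In Python, from plant import monitor, eyes, ticket gives the robot as it stands.
- The arm moves only by the tool arm_command, never from a script. Its argument "deltas" is a list that holds one entry, the list of rows, each a list of 6 numbers: the shift along the world's x, y, z in cm, then the turn, a rotation vector about the world's x, y, z in degrees. In form: [[[tx, ty, tz, rx, ry, rz], ...]]. A call has 1 to 12 rows; each row shifts and turns the commanded pose from where the row before left it; what a row does not reach is not made up. A row lasts 1/12 s, in which the tool goes at most 41.7 mm and 7.16 degrees, less where a joint would pass 70% of its speed; a pose out of reach is approached as far as the arm can. A call is refused whole if a number of a shift passes 4.17 or a number of a turn 7.16, either way. A call with a gripper value outside its range is refused whole. "gripper" is the opening, from -1 (shut) to 1 (fully open), set as the call begins (left out, the last holds). The fingers move at their own pace and stop on an object; "squeeze" is the grip in N (left out, the last holds). Time passes only in rows, so rows that do not move let the fingers close. It gives the time, the measured TCP pose, the force, the opening and the grip force at its end, in the units of the state.
- monitor.read_state(): the state, without advancing time (a new reading comes with each control period).
- eyes.read_camera(name): name is "scene" or "top"; returns the picture (400x640x3 uint8, blue, green, red); there is no depth.
- eyes.camera_model(name): a dict with "fx", "fy", "cx", "cy" (pixels), "rvec" (rotation vector, rad) and "tvec" (3), from world to camera coordinates, as OpenCV has them. Camera axes: x right, y down, z forward; pixel columns grow to the right and rows downward; lengths in m; the calibration is good to about 2 mm. A picture is of the moment at which its call begins. camera_model takes no time and is no camera call.
- ticket.close_job(): hands the job in; it is judged then, once.
The state is a dict: "t": time; "q": joint angles; "dq": joint speeds; "joint_torque": joint torques, N m; "tool_pos": TCP position; "orientation": TCP orientation; "force": force on the tool from outside, world axes, zero at the start; "wrist_torque": the same for the moment, N m; "opening": finger opening in m; "gripper_force": force on a finger pad.
Only numpy, scipy, OpenCV 4.12 (cv2) and the standard library are available. Lean on these libraries where they do the work, as an engineer would, in place of code of your own. Each camera call takes 0.05 s, during which the arm holds its last target. There are 200 camera calls.

## Working session

There is one attempt and no reset: what is moved stays moved. The work goes in short steps, Python scripts to look and compute and a tool call to move; the robot and the scene stay as the last step left them, time stands still between calls to the robot, and variables do not carry over. Pictures are saved under pics/ and viewed, at most 10 in all, crops included, and the job is handed in when it is done.

Besides the shell and the picture viewer there is one more tool, called after ">>>" by a JSON object that holds its "method" and its "body". arm_command: Moves the arm, as the interface text tells. Its arguments: {"type":"object","properties":{"deltas":{"type":"array"},"gripper":{"type":"number"},"squeeze":{"type":"number"}},"required":["deltas"]}

```bash
ls; mkdir -p pics
cat > h.py <<'E'
import cv2,numpy as np
from plant import monitor,eyes,ticket
def snap(n,f):
    im=eyes.read_camera(n); cv2.imwrite('pics/'+f,im); return im
def cam(n):
    m=eyes.camera_model(n); K=np.array([[m['fx'],0,m['cx']],[0,m['fy'],m['cy']],[0,0,1.]])
    return K,np.array(m['rvec'],float),np.array(m['tvec'],float)
def ray(n,p):
    K,r,t=cam(n);R=cv2.Rodrigues(r)[0]
    return -R.T@t, R.T@np.linalg.inv(K)@np.array([p[0],p[1],1.])
def onz(n,p,z):
    c,d=ray(n,p); return c+d*(z-c[2])/d[2]
def proj(n,P):
    K,r,t=cam(n); return cv2.projectPoints(np.array(P,float).reshape(-1,3),r,t,K,None)[0].reshape(-1,2)
E
python3 - <<'E'
from h import *
a=snap('scene','s0.png');b=snap('top','t0.png')
for n in('scene','top'): print(n,ray(n,(320,200)),cam(n)[0][0,0])
print(monitor.read_state())
E
```

```text
pics
scene (array([ 0.04817445, -0.42264149,  0.7754918 ]), array([ 0.49059685,  0.61263763, -0.61983175])) 401.1762543936141
top (array([0.44403475, 0.15368808, 1.36632242]), array([ 0.10666123,  0.04289827, -0.99344725])) 409.64198854583117
{'t': 0.1, 'q': array([ 1.20761944e+00,  1.31070414e-01,  1.48916182e+00, -2.89685034e-05,
        1.52299286e+00, -8.54206349e-02]), 'dq': array([ 0.00048667, -0.00013792, -0.00358853,  0.00231875,  0.00032304,
       -0.00016984]), 'joint_torque': array([ 1.01502337e-03, -5.61333847e+01, -4.93095195e+01,  7.70403002e-02,
        2.89466162e-02, -8.82026347e-05]), 'tool_pos': array([0.1643393 , 0.57652778, 0.21770614]), 'orientation': array([-4.34848674e-01, -3.11101281e+00,  2.50983975e-03]), 'force': array([-0.42327676,  0.55345436,  0.32749907]), 'wrist_torque': array([ 0.01340795, -0.02428603, -0.00787643]), 'gripper_force': 0.0, 'opening': 0.09308513030477385}
```

View pics/s0.png

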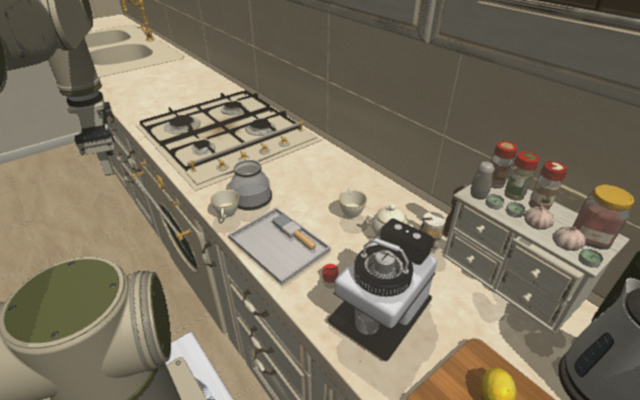

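View pics/t0.png

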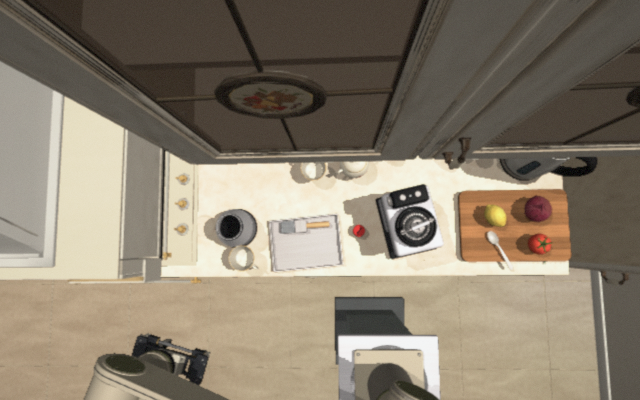

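The scene view shows the grinder at about (385,270), the tray at (280,243) with the brush, and a red nut-like knob at (330,271). In the top view they are at (412,225), (306,242) and (358,231). The steel nut should be inside the carrier ring. I'll enlarge to confirm it.

Run:
```python
from h import *
a=cv2.imread('pics/s0.png');b=cv2.imread('pics/t0.png')
A=cv2.resize(a[225:325,335:435],(400,400),interpolation=cv2.INTER_CUBIC);B=cv2.resize(b[185:265,375:455],(400,400),interpolation=cv2.INTER_CUBIC)
def grid(I,x0,y0,s):
    for k in range(0,400,int(10*s)): 
        cv2.putText(I,str(int(x0+k/s)),(k,8),0,.3,(0,0,255));cv2.putText(I,str(int(y0+k/s)),(0,k+4),0,.3,(0,0,255))
        cv2.line(I,(k,10),(k,14),(0,0,255));cv2.line(I,(20,k),(24,k),(0,0,255))
grid(A,335,225,4);grid(B,375,185,5)
cv2.imwrite('pics/c1.png',np.hstack([A,B]))
T=cv2.resize(b[205:280,260:370],None,fx=7,fy=7,interpolation=cv2.INTER_CUBIC);cv2.imwrite('pics/tr.png',T)
for n,p,z in(('top',(415,227),.25),('top',(306,242),.018),('scene',(383,265),.2)):print(n,onz(n,p,z))
```

```text
top [ 0.48695854 -0.0530345   0.25      ]
top [0.45077275 0.25939066 0.018     ]
scene [ 0.47225411 -0.08604839  0.2       ]
```

View pics/c1.png

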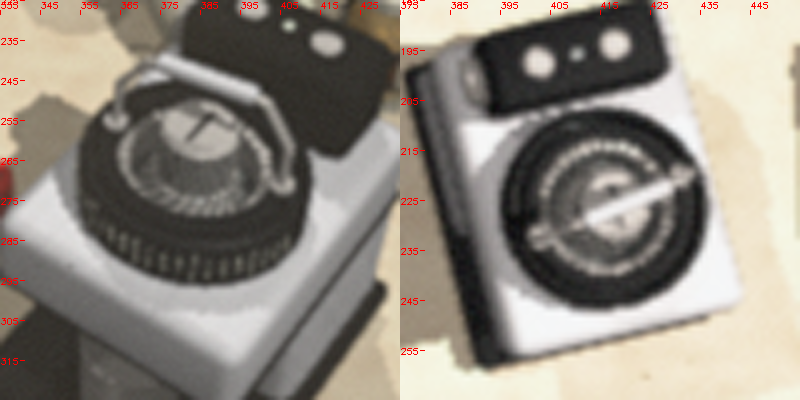

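View pics/tr.png

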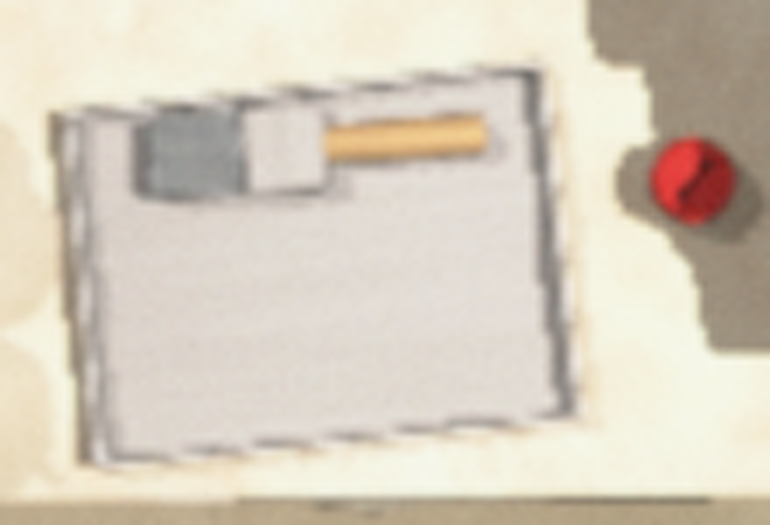

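The steel nut with its slot stands on the cone burr inside the carrier, at scene (386,258) and top (414,226). It fits the description. The red one at scene (330,271), top (358,231) is the look-alike. Next I'll measure it.

Run:
```python
from h import *
f=lambda n,p,z:print(n,p,z,np.round(onz(n,p,z),4))
# bail grip ends, scene
f('scene',(375,240.5),.23);f('scene',(400.5,248.8),.23);f('scene',(387.7,244.6),.23)
f('top',(403,232.4),.182);f('top',(431,219.4),.182);f('top',(416,226.7),.178)
f('scene',(385.7,258.2),.198)
# automatic: bright bail pixels in scene & dark ring in top
b=cv2.imread('pics/t0.png');g=cv2.cvtColor(b,cv2.COLOR_BGR2GRAY)
m=(g<70).astype(np.uint8);m[:207]=0;m[250:]=0;m[:,:394]=0;m[:,442:]=0
pts=np.argwhere(m)[:,::-1].astype(np.float32)
h=cv2.convexHull(pts);print('ring',cv2.fitEllipse(h));e=cv2.fitEllipse(h)[0];f('top',e,.177)
a=cv2.imread('pics/s0.png');ga=cv2.cvtColor(a,cv2.COLOR_BGR2GRAY)
# tray: rim quad corners (crop coords/7+offset)
c=np.array([[55,112],[545,68],[578,415],[88,465]])/7+[260,205]
P=np.array([onz('top',p,.018) for p in c]);print(P.round(4),P.mean(0))
print(np.linalg.norm(np.roll(P,-1,0)-P,axis=1))
i=cv2.fitEllipse
# grinder body yaw from hump edge in top z=.201 front edge
for q in ((485-400,118),(668-400,75)): f('top',(375+q[0]/5,185+q[1]/5),.201)
```

```text
scene (375, 240.5) 0.23 [ 0.4839 -0.0492  0.23  ]
scene (400.5, 248.8) 0.23 [ 0.5057 -0.0954  0.23  ]
scene (387.7, 244.6) 0.23 [ 0.495  -0.0724  0.23  ]
top (403, 232.4) 0.182 [ 0.4746 -0.0313  0.182 ]
top (431, 219.4) 0.182 [ 0.5107 -0.1115  0.182 ]
top (416, 226.7) 0.178 [ 0.4906 -0.0692  0.178 ]
scene (385.7, 258.2) 0.198 [ 0.4907 -0.0757  0.198 ]
ring ((413.05224609375, 224.13002014160156), (38.821773529052734, 47.34650802612305), 131.7672576904297)
top (413.05224609375, 224.13002014160156) 0.177 [ 0.498  -0.0613  0.177 ]
[[0.5213 0.3859 0.018 ]
 [0.5392 0.1536 0.018 ]
 [0.3776 0.1407 0.018 ]
 [0.3559 0.3699 0.018 ]] [0.44849731 0.26250151 0.018     ]
[0.23297821 0.16211997 0.23017329 0.16621385]
top (392.0, 208.6) 0.201 [5.416e-01 4.000e-04 2.010e-01]
top (428.6, 200.0) 0.201 [ 0.5645 -0.1026  0.201 ]
```

Estimates: grinder axis at about (0.492, -0.071), bail yaw about 24.5°, tray centre (0.4485, 0.2625). First I'll raise the tool and travel over the bail.

>>> {"method": "arm_command", "body": {"deltas": [[[1.64,-3.24,1.0,0,0,-2.475],[1.64,-3.24,1.0,0,0,-2.475],[1.64,-3.24,1.0,0,0,-2.475],[1.64,-3.24,1.0,0,0,-2.475],[1.64,-3.24,1.0,0,0,-2.475],[1.64,-3.24,1.0,0,0,-2.475],[1.64,-3.24,1.0,0,0,-2.475],[1.64,-3.24,1.0,0,0,-2.475],[1.64,-3.24,0,0,0,-2.475],[1.64,-3.24,0,0,0,-2.475]]], "gripper": 0.29, "squeeze": 20}}

```text
t: 0.93
tool_pos: [0.329, 0.2515, 0.2992]
orientation: [1.094, 2.944, 0.002]
force: [1.3, 0.1, -0.7]
opening: 0.0602
gripper_force: 0.0
```

>>> {"method": "arm_command", "body": {"deltas": [[[1.64,-3.24,0,0,0,-2.475],[1.64,-3.24,0,0,0,-2.475],[1.64,-3.24,0,0,0,-2.475],[1.64,-3.24,0,0,0,-2.475],[1.64,-3.24,0,0,0,-2.475],[1.64,-3.24,0,0,0,-2.475],[1.64,-3.24,0,0,0,-2.475],[1.64,-3.24,0,0,0,-2.475],[1.64,-3.24,0,0,0,-2.475],[1.64,-3.24,0,0,0,-2.475],[0,0,0,0,0,0],[0,0,0,0,0,0]]]}}

```text
t: 1.93
tool_pos: [0.4924, -0.0726, 0.2975]
orientation: [-1.701, -2.639, 0.001]
force: [0.2, 0.4, -0.2]
opening: 0.06
gripper_force: 0.0
```

```bash
cat >> h.py <<'E'
def tool():
    s=monitor.read_state();R=cv2.Rodrigues(np.array(s['orientation']))[0]
    print('t',round(s['t'],2),'tcp',s['tool_pos'].round(4),'z',R[:,2].round(3),'yaw',np.degrees(np.arctan2(R[1,1],R[0,1])).round(1),'F',s['force'].round(2),'T',s['wrist_torque'].round(3),'op',round(s['opening'],4),'gf',round(s['gripper_force'],1),'q6',s['q'][5].round(2))
    return s
def bigcrop(f,s,t,k=4):
    a=cv2.imread('pics/'+s[0]) if isinstance(s[0],str) else s[0]
E
python3 - <<'E'
from h import *
tool();snap('scene','s1.png');snap('top','t1.png')
a=cv2.imread('pics/s1.png')[140:340,300:460];b=cv2.imread('pics/t1.png')[150:270,340:460]
cv2.imwrite('pics/c2.png',np.hstack([cv2.resize(a,(400,500)),cv2.resize(b,(400,400)) if 0 else cv2.copyMakeBorder(cv2.resize(b,(400,400)),0,100,0,0,0)]))
E
```

```text
t 1.93 tcp [ 0.4924 -0.0726  0.2975] z [-0.002  0.001 -1.   ] yaw 24.4 F [ 0.19  0.41 -0.16] T [-0.081 -0.004  0.   ] op 0.06 gf 0.0 q6 -0.68
```

View pics/c2.png

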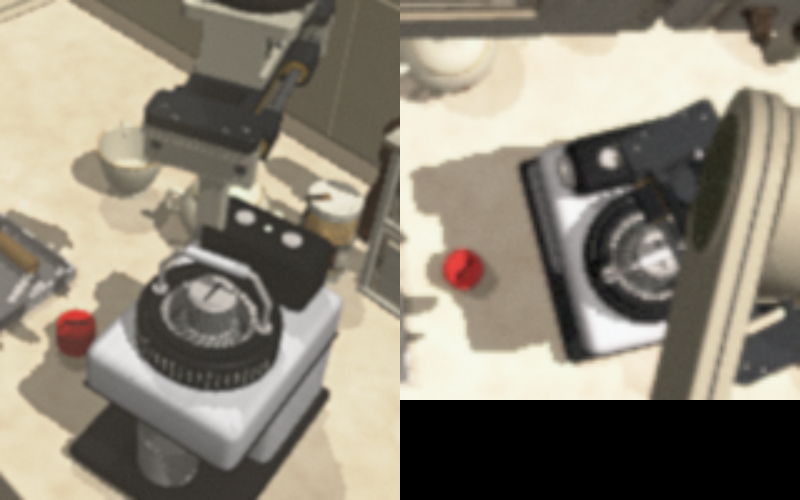

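The fingers hang over the bail, which sits at crop pixels (210,258), and the hump is clear. I'll descend and grip.

>>> {"method": "arm_command", "body": {"deltas": [[[0,0.1,-1.1,0,0,0],[0,0,-1.1,0,0,0],[0,0,-1.1,0,0,0],[0,0,-1.1,0,0,0],[0,0,-1.1,0,0,0],[0,0,-1.1,0,0,0],[0,0,-1.0,0,0,0],[0,0,-0.9,0,0,0],[0,0,0,0,0,0]]]}}

```text
t: 2.78
tool_pos: [0.4914, -0.0698, 0.211]
orientation: [-1.696, -2.641, 0.002]
force: [-0.1, 0.6, -0.4]
opening: 0.0603
gripper_force: 0.0
```

>>> {"method": "arm_command", "body": {"deltas": [[[0,0,0,0,0,0],[0,0,0,0,0,0],[0,0,0,0,0,0],[0,0,0,0,0,0],[0,0,0,0,0,0],[0,0,0,0,0,0],[0,0,0,0,0,0],[0,0,0,0,0,0]]], "gripper": -1, "squeeze": 20}}

```text
t: 3.45
tool_pos: [0.4926, -0.07, 0.2137]
orientation: [1.697, 2.643, 0.0]
force: [1.1, 0.5, 1.1]
opening: 0.0112
gripper_force: 1.3
```

Run:
```python
from h import *
tool()
```

```text
t 3.45 tcp [ 0.4926 -0.07    0.2137] z [ 0.  0. -1.] yaw 24.6 F [1.13 0.52 1.14] T [ 0.138 -0.391 -0.039] op 0.0112 gf 1.3 q6 -0.67
```

>>> {"method": "arm_command", "body": {"deltas": [[[0,0,0,0,0,0],[0,0,0,0,0,0],[0,0,0,0,0,0],[0,0,0.3,0,0,0],[0,0,0.5,0,0,0],[0,0,0.6,0,0,0],[0,0,0.6,0,0,0],[0,0,0,0,0,0],[0,0,0,0,0,0]]]}}

```text
t: 4.2
tool_pos: [0.493, -0.0701, 0.2344]
orientation: [1.697, 2.642, 0.001]
force: [-0.1, -0.5, -3.8]
opening: 0.0093
gripper_force: 19.9
```

Run:
```python
from h import *
tool()
```

```text
t 4.2 tcp [ 0.493  -0.0701  0.2344] z [ 0.001 -0.    -1.   ] yaw 24.6 F [-0.09 -0.48 -3.79] T [-0.048  0.056  0.03 ] op 0.0093 gf 19.9 q6 -0.67
```

>>> {"method": "arm_command", "body": {"deltas": [[[0,0,0.7,0,0,0],[0,0,1.0,0,0,0],[0,0,1.3,0,0,0],[0,0,1.4,0,0,0],[0,0,1.4,0,0,0],[0,0,1.2,0,0,0],[0,0,0.7,0,0,0],[0,0,0.3,0,0,0],[0,0,0,0,0,0]]]}}

```text
t: 4.95
tool_pos: [0.4929, -0.0701, 0.3147]
orientation: [1.697, 2.642, 0.001]
force: [-1.1, 0.2, -2.6]
opening: 0.0092
gripper_force: 19.9
```

>>> {"method": "arm_command", "body": {"deltas": [[[-0.2,1.0,0,0,0,0],[-0.3,1.7,0,0,0,0],[-0.5,2.5,0,0,0,0],[-0.6,3.0,0,0,0,0],[-0.65,3.3,0,0,0,0],[-0.65,3.3,0,0,0,0],[-0.65,3.3,0,0,0,0],[-0.65,3.3,0,0,0,0],[-0.65,3.3,0,0,0,0],[-0.65,3.2,0,0,0,0],[-0.6,2.7,0,0,0,0],[-0.4,1.8,0,0,0,0]]]}}

```text
t: 5.95
tool_pos: [0.4255, 0.2568, 0.3124]
orientation: [-1.694, -2.644, 0.002]
force: [-0.3, -0.1, -3.3]
opening: 0.0092
gripper_force: 19.9
```

>>> {"method": "arm_command", "body": {"deltas": [[[-0.3,1.1,0,0,0,0],[-0.1,0.4,0,0,0,0],[0,0,-1.5,0,0,0],[0,0,-2.2,0,0,0],[0,0,-2.5,0,0,0],[0,0,-2.5,0,0,0],[0,0,-2.5,0,0,0],[0,0,-2.5,0,0,0],[0,0,-2.5,0,0,0],[0,0,-1.5,0,0,0],[0,0,-0.8,0,0,0],[0,0,0,0,0,0]]]}}

```text
t: 6.95
tool_pos: [0.4222, 0.2675, 0.1262]
orientation: [-1.698, -2.641, 0.006]
force: [-0.3, -0.4, -2.0]
opening: 0.0094
gripper_force: 19.9
```

Run:
```python
from h import *
tool();a=snap('scene','s2.png');b=snap('top','t2.png')
cv2.imwrite('pics/c3.png',np.hstack([cv2.resize(a[120:320,180:380],(400,400)),cv2.resize(b[170:290,240:360],(400,400))]))
```

```text
t 6.95 tcp [0.4222 0.2675 0.1262] z [-0.004 -0.002 -1.   ] yaw 24.5 F [-0.31 -0.41 -2.02] T [-0.018  0.037 -0.019] op 0.0094 gf 19.9 q6 0.03
```

View pics/c3.png

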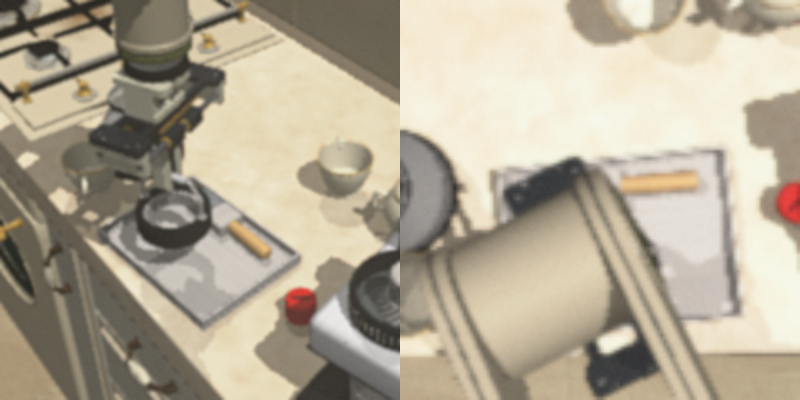

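The carrier hangs level over the free half of the tray. The brush is clear and the hopper is well to the left. Lowering it now.

>>> {"method": "arm_command", "body": {"deltas": [[[0.2,0,-1.0,0,0,0],[0,0,-1.3,0,0,0],[0,0,-1.2,0,0,0],[0,0,-0.8,0,0,0],[0,0,-0.5,0,0,0],[0,0,-0.3,0,0,0],[0,0,-0.1,0,0,0],[0,0,-0.1,0,0,0],[0,0,0,0,0,0],[0,0,0,0,0,0]]]}}

```text
t: 7.88
tool_pos: [0.4259, 0.2692, 0.0761]
orientation: [1.697, 2.643, 0.001]
force: [0.2, 0.8, -1.9]
opening: 0.0093
gripper_force: 19.9
```

Run:
```python
from h import *
tool()
```

```text
t 7.88 tcp [0.4259 0.2692 0.0761] z [ 0.001  0.    -1.   ] yaw 24.6 F [ 0.19  0.78 -1.95] T [-0.013  0.013  0.055] op 0.0093 gf 19.9 q6 0.03
```

Still hanging, so I'll go down slowly until contact.

>>> {"method": "arm_command", "body": {"deltas": [[[0,0,-0.2,0,0,0],[0,0,-0.2,0,0,0],[0,0,-0.1,0,0,0],[0,0,-0.1,0,0,0],[0,0,0,0,0,0],[0,0,0,0,0,0]]]}}

```text
t: 8.38
tool_pos: [0.4257, 0.2691, 0.0698]
orientation: [1.697, 2.643, 0.001]
force: [0.4, 0.1, -1.3]
opening: 0.0093
gripper_force: 19.9
```

Run:
```python
from h import *
tool()
```

```text
t 8.38 tcp [0.4257 0.2691 0.0698] z [ 0.  0. -1.] yaw 24.6 F [ 0.39  0.09 -1.25] T [-0.012 -0.046  0.011] op 0.0093 gf 19.9 q6 0.03
```

>>> {"method": "arm_command", "body": {"deltas": [[[0,0,-0.1,0,0,0],[0,0,-0.1,0,0,0],[0,0,0,0,0,0],[0,0,0,0,0,0]]]}}

```text
t: 8.72
tool_pos: [0.4262, 0.2694, 0.0694]
orientation: [1.697, 2.643, 0.002]
force: [-4.1, -1.2, 12.2]
opening: 0.009
gripper_force: 19.9
```

Run:
```python
from h import *
tool()
```

```text
t 8.72 tcp [0.4262 0.2694 0.0694] z [ 0.001  0.001 -1.   ] yaw 24.6 F [-4.09 -1.23 12.23] T [-0.399  0.808  0.054] op 0.009 gf 19.9 q6 0.03
```

It is standing on the tray floor. I'll release and lift away.

>>> {"method": "arm_command", "body": {"deltas": [[[0,0,0.1,0,0,0],[0,0,0,0,0,0],[0,0,0,0,0,0]]]}}

```text
t: 8.97
tool_pos: [0.4262, 0.2694, 0.0694]
orientation: [1.697, 2.643, 0.002]
force: [0.5, 1.4, 6.5]
opening: 0.0088
gripper_force: 19.9
```

>>> {"method": "arm_command", "body": {"deltas": [[[0,0,0,0,0,0],[0,0,0,0,0,0],[0,0,0,0,0,0],[0,0,0,0,0,0],[0,0,0,0,0,0],[0,0,0.5,0,0,0],[0,0,1.0,0,0,0],[0,0,2.0,0,0,0],[0,0,3.0,0,0,0],[0,0,3.5,0,0,0],[0,0,3.5,0,0,0],[0,0,3.5,0,0,0]]], "gripper": 0.2}}

```text
t: 9.97
tool_pos: [0.4252, 0.2689, 0.2413]
orientation: [1.697, 2.643, 0.001]
force: [-0.3, 0.4, 1.0]
opening: 0.0555
gripper_force: 0.0
```

>>> {"method": "arm_command", "body": {"deltas": [[[0,0,3.5,0,0,-3],[0,0,2.8,0,0,-3],[0.5,-3,0,0,0,-3],[0.5,-3,0,0,0,-3],[0.5,-3,0,0,0,-3],[0.5,-3,0,0,0,-3],[0.5,-3,0,0,0,-3],[0.5,-3,0,0,0,-3],[0,0,0,0,0,0],[0,0,0,0,0,0]]]}}

```text
t: 10.8
tool_pos: [0.4557, 0.0878, 0.3027]
orientation: [2.213, 2.229, 0.001]
force: [0.1, 0.3, -0.2]
opening: 0.0559
gripper_force: 0.0
```

Run:
```python
from h import *
tool();a=snap('scene','s3.png');b=snap('top','t3.png')
A=cv2.resize(a[225:325,335:435],(400,400),interpolation=cv2.INTER_CUBIC);B=cv2.resize(b[185:265,375:455],(400,400),interpolation=cv2.INTER_CUBIC)
C=cv2.resize(a[180:280,220:320],(400,200),interpolation=cv2.INTER_CUBIC)
D=cv2.resize(b[205:280,260:370],(400,200),interpolation=cv2.INTER_CUBIC)
cv2.imwrite('pics/c4.png',np.vstack([np.hstack([A,B]),np.hstack([C,D])]))
```

```text
t 10.8 tcp [0.4557 0.0878 0.3027] z [ 0.001  0.    -1.   ] yaw 0.4 F [ 0.08  0.3  -0.19] T [-0.044  0.086  0.036] op 0.0559 gf 0.0 q6 0.07
```

View pics/c4.png

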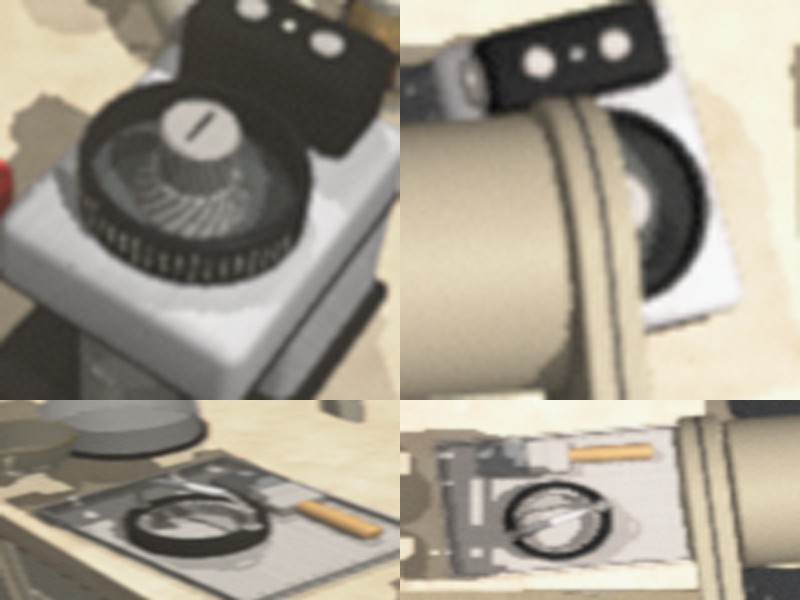

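The carrier stands flat in the tray, clear of the brush. The nut is exposed, with its top ellipse at about scene pixel (385.5,257). I'll locate it more precisely.

Run:
```python
from h import *
a=cv2.imread('pics/s3.png');g=cv2.cvtColor(a,cv2.COLOR_BGR2GRAY)
R=g[245:268,370:402]
for t in (120,140,160):
    m=np.zeros_like(g);m[245:268,370:402]=(R>t)
    c=max(cv2.findContours(m,0,1)[0],key=cv2.contourArea);h=cv2.convexHull(c)
    e=cv2.fitEllipse(h);print(t,e,onz('scene',e[0],.198).round(4))
for z,c in((.198,(.4915,-.0705)),):
  # predicted extents for a 20 mm circle
  th=np.linspace(0,6.28,60);P=proj('scene',np.c_[c[0]+.02*np.cos(th),c[1]+.02*np.sin(th),0*th+z]);print(P.min(0),P.max(0))
```

```text
120 ((384.7330627441406, 257.1880798339844), (14.719878196716309, 19.950578689575195), 103.87609100341797) [ 0.4912 -0.0726  0.198 ]
140 ((384.9501647949219, 257.10443115234375), (14.19601821899414, 18.795984268188477), 103.03685760498047) [ 0.4917 -0.0727  0.198 ]
160 ((384.87188720703125, 257.17864990234375), (13.374268531799316, 18.017494201660156), 106.91305541992188) [ 0.4914 -0.0727  0.198 ]
[373.83316432 249.2179553 ] [394.36401216 264.09683553]
```

>>> {"method": "arm_command", "body": {"deltas": [[[0.6,-2.66,0,0,0,-2.3],[0.6,-2.66,0,0,0,-2.3],[0.6,-2.66,0,0,0,-2.3],[0.6,-2.66,0,0,0,-2.3],[0.6,-2.66,0,0,0,-2.3],[0.6,-2.66,0,0,0,-2.3],[0,0,-2,0,0,0],[0,0,-2.5,0,0,0],[0,0,-2.5,0,0,0],[0,0,-1.5,0,0,0],[0,0,0,0,0,0],[0,0,0,0,0,0]]], "gripper": 0.08, "squeeze": 12}}

```text
t: 11.9
tool_pos: [0.4912, -0.0693, 0.2163]
orientation: [-2.459, -1.953, 0.001]
force: [0.4, 0.1, 0.2]
opening: 0.05
gripper_force: 0.0
```

Run:
```python
from h import *
tool()
```

```text
t 11.9 tcp [ 0.4912 -0.0693  0.2163] z [-0.002  0.001 -1.   ] yaw -13.1 F [0.35 0.08 0.24] T [-0.062  0.09   0.028] op 0.05 gf 0.0 q6 -0.02
```

>>> {"method": "arm_command", "body": {"deltas": [[[0,-0.2,-0.5,0,0,0],[0,0,-0.8,0,0,0],[0,0,-0.8,0,0,0],[0,0,-0.8,0,0,0],[0,0,-0.6,0,0,0],[0,0,-0.4,0,0,0],[0,0,-0.2,0,0,0],[0,0,0,0,0,0],[0,0,0,0,0,0]]]}}

```text
t: 12.65
tool_pos: [0.4916, -0.0726, 0.1757]
orientation: [2.462, 1.951, 0.0]
force: [-0.7, -0.2, 1.1]
opening: 0.0504
gripper_force: 0.0
```

Run:
```python
from h import *
tool()
```

```text
t 12.65 tcp [ 0.4916 -0.0726  0.1757] z [ 0.  0. -1.] yaw -13.2 F [-0.68 -0.23  1.11] T [-0.028  0.07  -0.014] op 0.0504 gf 0.0 q6 -0.02
```

Now I'll close gently and watch for side force, which would mean the grip is off-centre.

>>> {"method": "arm_command", "body": {"deltas": [[[0,0,0,0,0,0],[0,0,0,0,0,0],[0,0,0,0,0,0],[0,0,0,0,0,0],[0,0,0,0,0,0],[0,0,0,0,0,0],[0,0,0,0,0,0]]], "gripper": -1, "squeeze": 12}}

```text
t: 13.23
tool_pos: [0.492, -0.0728, 0.1762]
orientation: [2.461, 1.95, 0.001]
force: [2.3, -2.2, 3.2]
opening: 0.0395
gripper_force: 12.0
```

Run:
```python
from h import *
tool()
```

```text
t 13.23 tcp [ 0.492  -0.0728  0.1762] z [ 0.001 -0.    -1.   ] yaw -13.2 F [ 2.26 -2.22  3.2 ] T [-0.418 -0.323  0.027] op 0.0395 gf 12.0 q6 -0.02
```

The grip is good: opening 39.5 mm, small side forces. I'll try counter-clockwise gently and watch the moment about z.

>>> {"method": "arm_command", "body": {"deltas": [[[0,0,0.01,0,0,2],[0,0,0.01,0,0,2],[0,0,0.01,0,0,2],[0,0,0.01,0,0,2],[0,0,0,0,0,0]]]}}

```text
t: 13.65
tool_pos: [0.4925, -0.0734, 0.1765]
orientation: [2.316, 2.118, 0.001]
force: [5.5, -4.3, -0.2]
opening: 0.0393
gripper_force: 12.0
```

Run:
```python
from h import *
tool()
```

```text
t 13.65 tcp [ 0.4925 -0.0734  0.1765] z [ 0.002 -0.001 -1.   ] yaw -5.1 F [ 5.55 -4.33 -0.23] T [-0.88  -0.882 -0.111] op 0.0393 gf 12.0 q6 -0.16
```

>>> {"method": "arm_command", "body": {"deltas": [[[0.05,-0.05,0.01,0,0,2],[0.05,-0.05,0.01,0,0,2],[0,0,0,0,0,0]]]}}

```text
t: 13.9
tool_pos: [0.4928, -0.0738, 0.1764]
orientation: [2.243, 2.199, 0.0]
force: [2.5, -2.6, 1.6]
opening: 0.0392
gripper_force: 12.0
```

Run:
```python
from h import *
tool();a=snap('scene','s4.png')
```

```text
t 13.9 tcp [ 0.4928 -0.0738  0.1764] z [ 0.001 -0.    -1.   ] yaw -1.1 F [ 2.54 -2.62  1.64] T [-0.49 -0.45 -0.31] op 0.0392 gf 12.0 q6 -0.23
```

The opposing moment rises to 0.31 N m at 12°, a hard stop. I'll go the other way (clockwise) to confirm.

>>> {"method": "arm_command", "body": {"deltas": [[[0,0,0,0,0,-3],[0,0,0,0,0,-3],[0,0,0,0,0,-3],[0,0,0,0,0,-3],[0.03,-0.03,0.01,0,0,-3],[0,0,0.01,0,0,-3],[0,0,0.01,0,0,-3],[0,0,0.01,0,0,-3],[0,0,0,0,0,0]]]}}

```text
t: 14.7
tool_pos: [0.4923, -0.0733, 0.1763]
orientation: [-2.654, -1.678, 0.001]
force: [-0.3, 1.3, 2.3]
opening: 0.0394
gripper_force: 12.0
```

Run:
```python
from h import *
tool()
```

```text
t 14.7 tcp [ 0.4923 -0.0733  0.1763] z [-0.001  0.001 -1.   ] yaw -25.4 F [-0.28  1.28  2.3 ] T [ 0.134  0.207 -0.001] op 0.0394 gf 12.0 q6 0.19
```

Clockwise it turns freely with no moment, so it is a left-handed thread. I'll keep loosening and follow the climb of about 3 mm/rad.

>>> {"method": "arm_command", "body": {"deltas": [[[0,0,0.06,0,0,-4],[0,0,0.03,0,0,-6],[0,0,0.03,0,0,-6],[0,0,0.03,0,0,-6],[0,0,0.03,0,0,-6],[0,0,0.03,0,0,-6],[0,0,0.03,0,0,-6],[0,0,0.03,0,0,-6],[0,0,0.03,0,0,-6],[0,0,0.03,0,0,-4],[0,0,0,0,0,0]]]}}

```text
t: 15.62
tool_pos: [0.492, -0.0736, 0.1793]
orientation: [-3.132, -0.237, 0.003]
force: [-1.0, -0.1, -0.9]
opening: 0.0392
gripper_force: 12.0
```

Run:
```python
from h import *
tool()
```

```text
t 15.62 tcp [ 0.492  -0.0736  0.1793] z [-0.002  0.001 -1.   ] yaw -81.3 F [-0.99 -0.14 -0.91] T [ 0.082  0.352 -0.024] op 0.0392 gf 12.0 q6 1.17
```

>>> {"method": "arm_command", "body": {"deltas": [[[0,0,0.03,0,0,-4],[0,0,0.03,0,0,-6],[0,0,0.03,0,0,-6],[0,0,0.03,0,0,-6],[0,0,0.03,0,0,-6],[0,0,0.03,0,0,-6],[0,0,0.03,0,0,-6],[0,0,0.03,0,0,-6],[0,0,0.03,0,0,-6],[0,0,0.03,0,0,-6],[0,0,0,0,0,0]]]}}

```text
t: 16.53
tool_pos: [0.4927, -0.0725, 0.1825]
orientation: [-2.853, 1.311, 0.002]
force: [1.3, 4.5, -1.4]
opening: 0.0389
gripper_force: 12.0
```

Run:
```python
from h import *
tool()
```

```text
t 16.53 tcp [ 0.4927 -0.0725  0.1825] z [-0.001  0.002 -1.   ] yaw -139.3 F [ 1.32  4.46 -1.36] T [ 0.973 -0.19   0.048] op 0.0389 gf 12.0 q6 2.18
```

>>> {"method": "arm_command", "body": {"deltas": [[[0,0.05,0.03,0,0,-4],[0,0.05,0.03,0,0,-5],[0,0,0.02,0,0,-4],[0,0,0,0,0,0],[0,0,0,0,0,0]]], "squeeze": 20}}

```text
t: 16.95
tool_pos: [0.493, -0.0725, 0.1839]
orientation: [-2.693, 1.616, 0.0]
force: [1.2, 3.1, 2.9]
opening: 0.0391
gripper_force: 20.0
```

>>> {"method": "arm_command", "body": {"deltas": [[[0,0,0.1,0,0,0],[0,0,0.1,0,0,0],[0,0,0.1,0,0,0],[0,0,0,0,0,0],[0,0,0,0,0,0]]]}}

```text
t: 17.37
tool_pos: [0.4929, -0.0727, 0.1867]
orientation: [-2.69, 1.622, 0.0]
force: [2.8, 3.7, -2.3]
opening: 0.0393
gripper_force: 20.0
```

Run:
```python
from h import *
tool()
```

```text
t 17.37 tcp [ 0.4929 -0.0727  0.1867] z [ 0.  0. -1.] yaw -152.2 F [ 2.8   3.7  -2.31] T [ 0.818 -0.398  0.057] op 0.0393 gf 20.0 q6 2.41
```

It follows with almost no pull, so it looks free. I'll lift straight up.

>>> {"method": "arm_command", "body": {"deltas": [[[0,0,0.2,0,0,0],[0,0,0.3,0,0,0],[0,0,0.3,0,0,0],[0,0,0,0,0,0],[0,0,0,0,0,0]]]}}

```text
t: 17.78
tool_pos: [0.4928, -0.0734, 0.1951]
orientation: [2.689, -1.623, 0.001]
force: [0.9, -0.2, -0.9]
opening: 0.0393
gripper_force: 20.0
```

Run:
```python
from h import *
tool();a=snap('scene','s5.png');cv2.imwrite('pics/c5.png',cv2.resize(a[215:305,335:435],(800,600),interpolation=cv2.INTER_CUBIC))
```

```text
t 17.78 tcp [ 0.4928 -0.0734  0.1951] z [ 0.    -0.001 -1.   ] yaw -152.2 F [ 0.88 -0.25 -0.93] T [0.123 0.11  0.023] op 0.0393 gf 20.0 q6 2.41
```

View pics/c5.png

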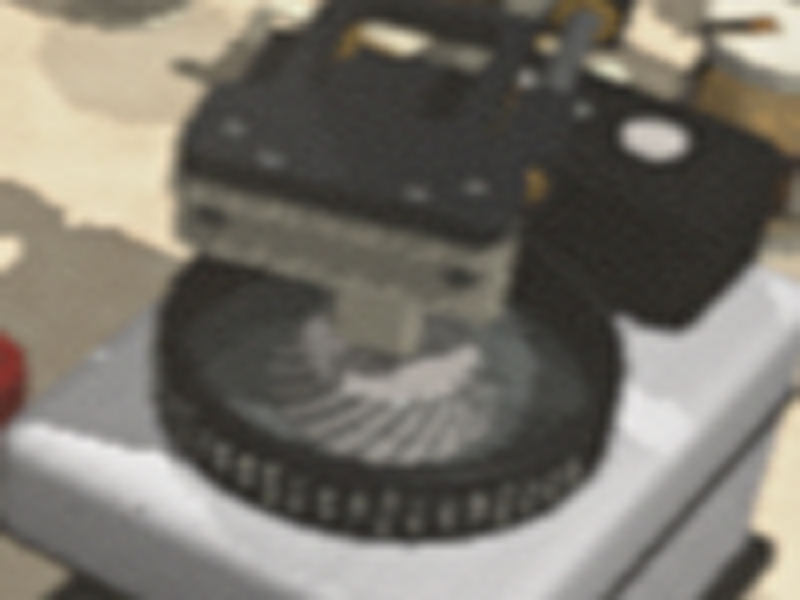

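The nut is rising with the fingers; the bright cone top shows below it and the forces are near zero. I'll lift clear and carry it over the tray, turning the wrist back for joint range.

>>> {"method": "arm_command", "body": {"deltas": [[[0,0,0.3,0,0,0],[0,0,0.5,0,0,0],[0,0,0.5,0,0,0],[0,0,0.7,0,0,0],[0,0,1.0,0,0,0],[0,0,1.0,0,0,0],[0,0,1.2,0,0,0],[0,0,1.2,0,0,0],[0,0,1.2,0,0,0],[0,0,1.0,0,0,0],[0,0,0.4,0,0,0],[0,0,0,0,0,0]]]}}

```text
t: 18.83
tool_pos: [0.4935, -0.0731, 0.2864]
orientation: [-2.689, 1.623, -0.004]
force: [-0.4, -0.2, -0.9]
opening: 0.0391
gripper_force: 20.0
```

>>> {"method": "arm_command", "body": {"deltas": [[[0,0,0,0,0,3],[0,0,0,0,0,5],[-0.2,1.0,0,0,0,6],[-0.3,2.0,0,0,0,6],[-0.5,2.5,0,0,0,6],[-0.5,3.0,0,0,0,6],[-0.5,3.0,0,0,0,6],[-0.5,3.0,0,0,0,6],[-0.5,3.0,0,0,0,6],[-0.5,3.0,0,0,0,5],[-0.4,2.5,0,0,0,3],[-0.4,2.0,0,0,0,2]]]}}

```text
t: 19.83
tool_pos: [0.4489, 0.1789, 0.2839]
orientation: [3.141, -0.054, -0.002]
force: [0.2, -1.3, -1.2]
opening: 0.0387
gripper_force: 20.0
```

>>> {"method": "arm_command", "body": {"deltas": [[[0,1.5,0,0,0,0],[0,0.8,0,0,0,0],[0,0,-0.5,0,0,0],[0,0,-1.0,0,0,0],[0,0,-1.0,0,0,0],[0,0,-0.5,0,0,0],[0,0,0,0,0,0],[0,0,0,0,0,0],[0,0,0,0,0,0],[0,0,0,0,0,0]]]}}

```text
t: 20.67
tool_pos: [0.4502, 0.1999, 0.2553]
orientation: [-3.141, 0.062, -0.001]
force: [-0.1, 0.1, -0.9]
opening: 0.0392
gripper_force: 20.0
```

Run:
```python
from h import *
tool();a=snap('scene','s6.png');b=snap('top','t6.png')
C=cv2.resize(a[130:310,210:410],(400,360),interpolation=cv2.INTER_CUBIC);D=cv2.resize(b[165:275,340:462],(400,360),interpolation=cv2.INTER_CUBIC)
cv2.imwrite('pics/c6.png',np.hstack([C,D]))
```

```text
t 20.67 tcp [0.4502 0.1999 0.2553] z [ 0.001  0.    -1.   ] yaw -92.2 F [-0.06  0.14 -0.87] T [-0.007  0.204 -0.025] op 0.0392 gf 20.0 q6 1.92
```

View pics/c6.png

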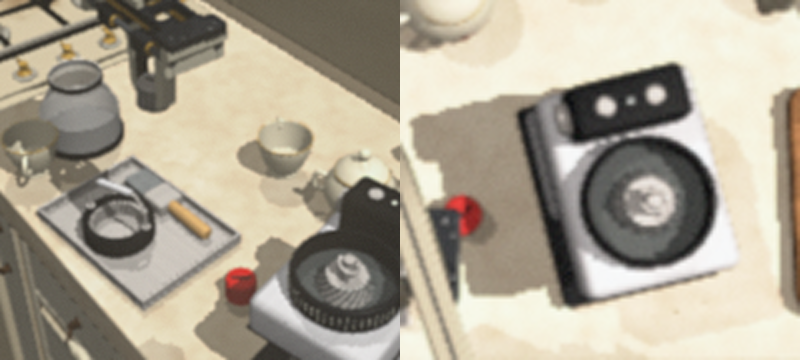

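The bare spindle shows on the cone at crop pixel (650,200). The nut is held level in the fingers at crop pixel (155,95) above the tray, the carrier is flat in the tray, and the bystanders haven't moved. I'll hand in the job.

```bash
python3 -c "
from plant import ticket
print(ticket.close_job())"
```

```text
the job is handed in; nothing more can be done
None
```

The job is handed in at about 21 s: the carrier stands flat in the tray, the nut's thread proved left-handed (it came loose clockwise), and the gripper holds the nut level about 0.24 m above the tray floor; the hand-in gave no verdict.

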